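# Wind the rack-feed drilling vise up on a bar

## Robot

A 6-joint arm with a two-finger parallel gripper is mounted at the origin on the work surface. World frame = base frame: x ahead of the robot, y to its left, z up, the work surface at z = 0. Lengths are in mm, angles in rad, forces in N, time in s.
With the tool pointing down it reaches from about 350 to 975 mm from the base axis. Payload 7.1 kg.
Tool frame: the origin (TCP) lies at the very end of the fingers, on their centre line; the grasp point (between the pads) lies 19 mm behind it; z points along the fingers, y is the direction in which the jaws open and shut (so a half turn about z gives the same grasp; the last joint's range is limited). The gripper opens to 88 mm and grips with 3 to 60 N. Pads are 20 mm wide; open, the fingers measure 115 mm over their backs; the gripper's body (75 mm by 178 mm) begins 61 mm behind the grasp point.
Start: joints at [1.23, 0.423, 1.63, -0, 1.089, -0.019], TCP at [197.64, 592.911, 222.675] pointing down, gripper open.
Joint ranges: [-3, 3], [-0.9, 2.11], [0.09, 2.58], [-1.31, 4.45], [0.11, 2.69], [-2.54, 2.54]. Speed limits (rad/s): [2.39, 2.39, 3.01, 3.14, 3.14, 3.14].

## Interface

Orientations are given as a rotation vector (axis times angle).
In Python, from workcell import ctrl, imaging gives the robot as it stands. The module is installed in compiled form; this text tells all that it offers.
- The arm moves only by the shell command python3 -m pendant 'ROWS'. ROWS is JSON, a list of rows, each an object with "turn": the turn, a rotation vector about the world's x, y, z in rad, a list of three; "dp": the shift along the world's x, y, z in m, a list of three; "claw": the finger opening in m, from 0 to 0.0878. A call has 1 to 8 rows; each row is the pose to reach, as a shift and turn from the pose commanded when the call began; what a row does not reach only later rows make up. A row lasts 1/10 s, in which the tool goes at most 50 mm and 8.59 degrees, less where a joint would pass 70% of its speed; a pose out of reach is approached as far as the arm can. A call with a gripper value outside its range is refused whole. The fingers move at their own pace and stop on an object; the grip force is fixed at half the most. Time passes only in rows, so rows that repeat a pose let the fingers close. It gives the time, the measured TCP pose, the force and the opening at its end, in the units of the state.
- ctrl.get_obs(): the state, without advancing time (a new reading comes with each control period).
- imaging.get_image(name): name is "scene" or "top" or "wrist"; returns a dict with "pixels" (480x640x3 uint8, blue, green, red), "fov_y" (degrees; the focal length in pixels is half the picture's height over the tangent of half this angle, whatever the lens; pixels are square), "cx", "cy" (the principal point, pixels), "xyz" and "rotation" of the camera in the world. Camera axes: x right, y up, looking along -z (the intrinsics and any distortion apply to the point x, -y, -z); pixel columns grow to the right and rows downward; lengths in mm; the calibration is good to about 2 mm. A picture is of the moment at which its call begins. There is no depth.
- ctrl.close_job(): hands the job in, once; it reports no verdict.
The state is a dict: "t": time; "qpos": joint angles; "qvel": joint speeds; "joint_torque": joint torques, N m; "ee_pos": TCP position; "orientation": TCP orientation; "ft_force": force on the tool from outside, world axes, zero at the start; "moment": the same for the moment, N m; "width": finger opening in mm.
Only numpy, scipy, OpenCV 4.12 (cv2) and the standard library are available. Lean on these libraries where they do the work, as an engineer would, in place of code of your own. Each camera call takes 0.05 s, during which the arm holds its last target.

## Task

Lay the loose sawn aluminium bar in the trough of the green drilling vise, then wind the sliding jaw up with its wing knob, and only with the knob, until the bar is pushed home against the end stop and sits snug, finger-tight, between the two. Do not crank it hard: the end stop is only lightly clamped and must not be forced off its setting. Leave the bench as it is otherwise: the offcut, the oil bottle and the square stay put.

Things in the scene. Friction and masses are not known exactly. Their poses are not given: they have to be found in the camera images.
- vise: Rack-feed drilling vise bolted to the bench: green base 180 x 290 x 14 mm. Origin mid-underside; +y along the slide to the end stop, +z up, +x from the trough to the knob. The trough runs along y at x = -50 mm: a bed 20 mm above the bench between two guides 34 mm apart, their tops 31 mm above the bench. Nothing but the knob stands higher than 58 mm (64 mm: the end stop's screw).
- endstop: Fixed end stop, a steel block 50 mm wide (x), 24 mm long (y) across the trough at its +y end, set anew for each job and lightly clamped: a push above 22 N would shift it. Origin: middle of its stop face (towards the jaw), at bed height; the block reaches from there to +y and stands 38 mm above the bed. Axes as the vise.
- saddle: Sliding saddle with the steel jaw (70 mm wide, 36 mm high, with a thin rubber facing that gives 1 mm per 25 N). Origin: on the jaw's pushing face, mid-trough, 20 mm above the bed; axes as the vise. It slides to +y as the knob turns clockwise. Behind the jaw the green saddle (top 52 mm above the bench) reaches from 6 to 94 mm behind the face and 43 to 137 mm to +x. Move it by the knob only, never push it.
- knob_grip (a point): Grip point of the black wing knob on the saddle: on its turning axis, 85 mm above the bench, 50 mm behind the jaw face (-y) and 106 mm to +x of mid-trough; travels with the jaw. The wing is a bar 64 mm long, 16 mm thick, 34 mm high (63 to 97 mm above the bench), long side along this point's x axis, which turns with the knob; the boss below has 13 mm radius. Free space all round.
- knob (a joint): Turn of the knob, rad, positive clockwise from above. Its pinion rolls on a fixed rack: one full turn carries saddle, jaw and knob 100 mm to +y (15.9 mm per rad). Stops at 0 and 5.34. Drag of the slide about 9 N, felt as 0.15 N m at the knob; each newton of nip on the bar adds 0.016 N m. It stays where it is left and keeps a nip up to the drag.
- bar: Loose solid aluminium bar, 30 mm wide (x), 40 mm high (z), sawn to roughly 80 mm long (y; up to 2 mm off), about 0.26 kg. Origin mid-underside. It goes in the trough as it stands on the bench, long side along the trough, either end leading. Snug means held there by 3 to 22 N.
- offcut: Bystander: loose short stub of the same bar, 30 x 26 x 40 mm. Origin mid-underside.
- oil: Bystander: loose white cutting-oil bottle, 60 mm diameter, 150 mm tall. Origin mid-underside.
- square: Bystander: loose machinist's square lying flat, stock 22 x 75 x 14 mm, blade 110 mm long to -x. Origin under the middle of the stock.
Things that resemble listed ones, but are neither listed nor needed, are in the scene too. What is shaped like the bar but orange or yellow is not meant.

How it is judged:
By the outcome, as a careful person would: the job done as asked, in the order asked, and still so for the second after the job is handed in, with the robot touching nothing.
It also fails if it takes over 72 s, if anything falls off the work surface, if the arm or the gripper's body presses on something with over 40 N, if the wrist force passes 120 N, or if a joint passes its speed limit or range.

## Working session

There is one attempt and no reset: what is moved stays moved. The work goes in short steps, Python scripts to look and compute and a shell command to move; the robot and the scene stay as the last step left them, time stands still between calls to the robot, and variables do not carry over. Pictures are saved under pics/ and viewed, and the job is handed in when it is done.

```bash
mkdir -p pics; cat > h.py <<'E'
from workcell import ctrl, imaging
import numpy as np, cv2
def snap(name,fn):
    im=imaging.get_image(name); cv2.imwrite('pics/'+fn,im['pixels'])
    np.save('pics/'+fn+'.npy',{k:v for k,v in im.items()},allow_pickle=True); return im
def load(fn): return np.load('pics/'+fn+'.npy',allow_pickle=True).item()
E
python3 - <<'E'
from h import *
print(ctrl.get_obs())
for n in ['scene','top','wrist']:
    im=snap(n,n+'0.png'); print({k:v for k,v in im.items() if k!='pixels'})
E
```

```text
{'t': 0.0, 'qpos': array([ 1.22999598e+00,  4.23829409e-01,  1.63063974e+00, -4.33449974e-06,
        1.08858964e+00, -1.89913279e-02]), 'qvel': array([ 0.0004857 , -0.00222726, -0.00322645,  0.0002676 , -0.00182539,
       -0.00014206]), 'joint_torque': array([ 1.34735667e-03, -5.44616318e+01, -2.73683506e+01,  6.44879811e-02,
        2.24998151e-02, -7.10032873e-05]), 'ee_pos': array([197.47308075, 592.43003583, 221.92857175]), 'orientation': array([-5.03273331e-01, -3.10075648e+00,  2.26674009e-03]), 'ft_force': array([-0.24871048, -0.12866911, -0.18913945]), 'moment': array([0.02295542, 0.02567602, 0.03170596]), 'width': 87.88087198144929}
{'fov_y': 49.15965509106715, 'cx': 326.9644553289237, 'cy': 243.63516804495632, 'xyz': array([1336.12201181, -576.99448436,  679.85970198]), 'rotation': array([0.9115975 , 0.47504971, 0.86409472])}
{'fov_y': 55.38423724799654, 'cx': 319.56154773196334, 'cy': 236.10214301090892, 'xyz': array([ 398.1344907 ,  -22.02972046, 1108.34377084]), 'rotation': array([ 0.13191731, -0.11658514, -1.56728982])}
{'fov_y': 69.5038276349068, 'cx': 315.3603778325122, 'cy': 236.97568942516307, 'xyz': array([120.22559443, 618.0380311 , 383.53824614]), 'rotation': array([-0.26289464, -0.18687568,  1.23933014])}
```

View pics/scene0.png

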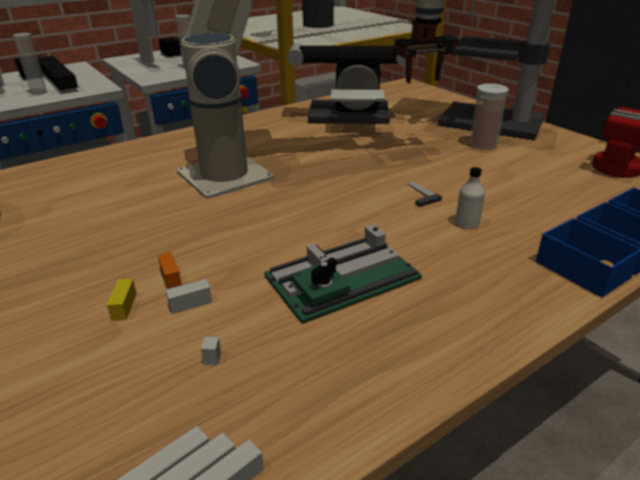

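View pics/top0.png

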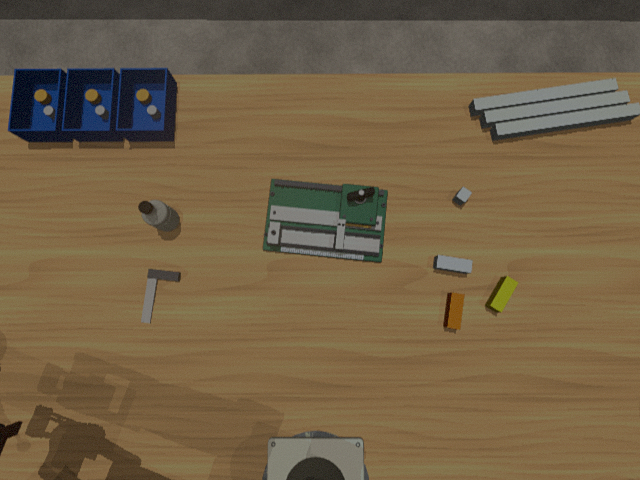

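View pics/wrist0.png

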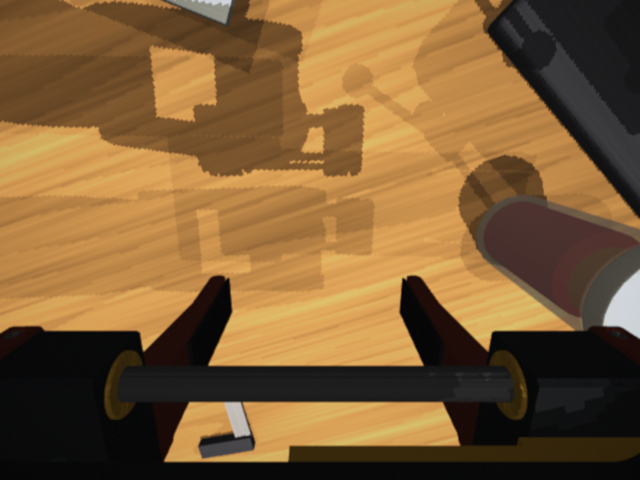

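```bash
python3 - <<'E'
from h import *
p=load('top0.png')['pixels']
cv2.imwrite('pics/c1.png',cv2.resize(p[170:275,255:400],None,fx=5.5,fy=5.5,interpolation=cv2.INTER_CUBIC))
cv2.imwrite('pics/c2.png',cv2.resize(p[180:340,420:530],None,fx=3.75,fy=3.75,interpolation=cv2.INTER_CUBIC)) 
cv2.imwrite('pics/c3.png',cv2.resize(p[245:285,425:485],None,fx=12,fy=12,interpolation=cv2.INTER_CUBIC)) 
E
```

```text
(no output)
```

View pics/c1.png

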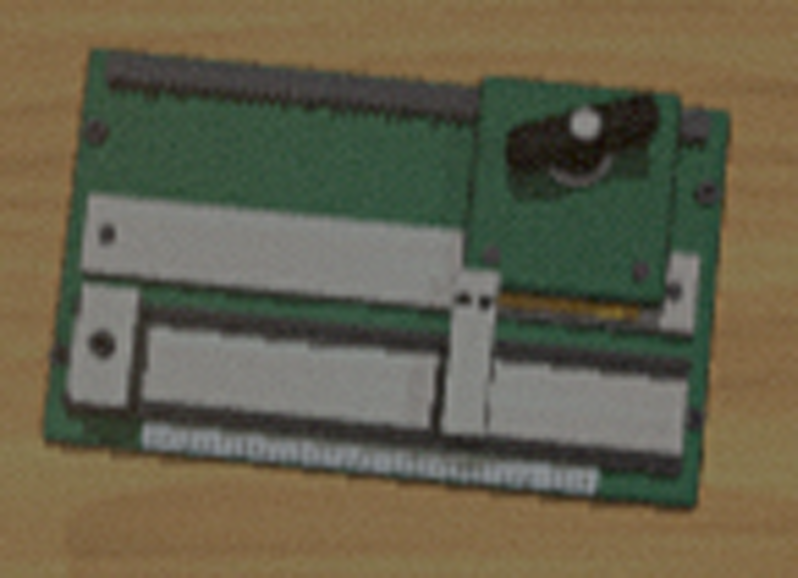

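View pics/c3.png

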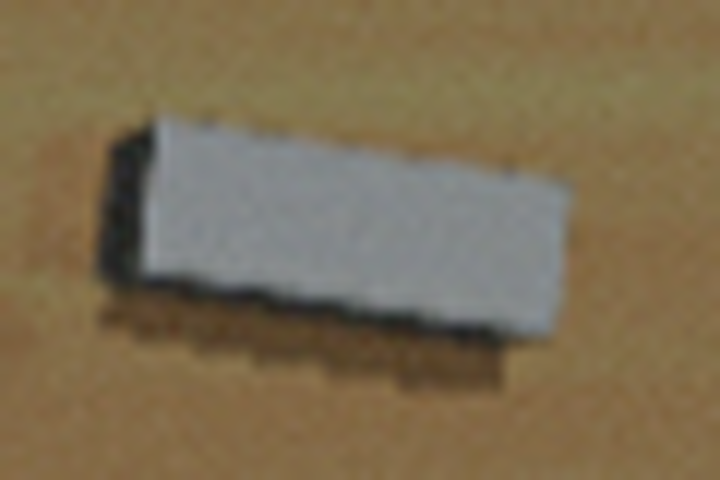

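```bash
cat >> h.py <<'E'
from scipy.spatial.transform import Rotation as R
def px2w(im,u,v,z):
    f=240/np.tan(np.radians(im['fov_y']/2))
    d=R.from_rotvec(im['rotation']).apply([(u-im['cx'])/f,-(v-im['cy'])/f,-1])
    c=np.array(im['xyz']); return c+d*(z-c[2])/d[2]
def w2px(im,P):
    f=240/np.tan(np.radians(im['fov_y']/2))
    q=R.from_rotvec(im['rotation']).inv().apply(np.atleast_2d(P)-np.array(im['xyz']))
    return np.c_[im['cx']+f*q[:,0]/-q[:,2], im['cy']-f*q[:,1]/-q[:,2]]
E
python3 - <<'E'
from h import *
im=load('top0.png')
np.set_printoptions(precision=1,suppress=True)
def C(pts,x0,y0,s,z,l):
    a=np.array([px2w(im,x0+(u+.5)/s-.5,y0+(v+.5)/s-.5,z) for u,v in pts]); print(l,a[:,:2].tolist() and a[:,:2],a.mean(0))
    return a
b=C([(93,48),(728,112),(695,508),(43,440)],255,170,5.5,14,'base')
print('yaw',[np.degrees(np.arctan2(-(p[0]),p[1])) for p in (b[0]-b[1],b[3]-b[2])],np.degrees(np.arctan2(*(b[0]-b[3])[[1,0]])),np.linalg.norm(b[0]-b[1]),np.linalg.norm(b[0]-b[3]))
C([(140,290),(133,405)],255,170,5.5,58,'stop')
C([(458,270),(442,432)],255,170,5.5,56,'jaw')
k=C([(510,145),(655,108)],255,170,5.5,97,'wing'); print(np.linalg.norm(k[0]-k[1]),np.degrees(np.arctan2(*(k[0]-k[1])[[1,0]])))
C([(585,125)],255,170,5.5,97,'knobc')
a=C([(158,118),(570,182),(552,335),(142,275)],425,245,12,40,'bar')
for i in range(4):
    d=a[i]-a[(i+1)%4]; print(np.linalg.norm(d),np.degrees(np.arctan2(d[1],d[0])))
E
```

```text
base [[ 717.7  107.8]
 [ 687.6 -176.9]
 [ 509.8 -158.6]
 [ 539.9  126.8]] [613.8 -25.2  14. ]
yaw [np.float64(-6.051282467326832), np.float64(-6.01278447644675)] -6.0682546608248025 286.3878529407358 178.85862706504642
stop [[598.5  80.8]
 [549.1  83. ]] [573.8  81.9  58. ]
jaw [[607.4 -54.5]
 [537.8 -47.4]] [572.6 -51.   56. ]
wing [[ 651.8  -75. ]
 [ 667.4 -135.1]] [ 659.6 -105.1   97. ]
62.058475046813285 104.56665895306762
knobc [[ 660.2 -106.1]] [ 660.2 -106.1   97. ]
bar [[ 525.  -288.6]
 [ 512.4 -368.2]
 [ 482.6 -363.2]
 [ 494.2 -284.3]] [ 503.5 -326.1   40. ]
80.59484578689431 81.01319650903737
30.240833357881158 -9.561922159155717
79.77345387182703 -98.41805943978274
31.03555105303295 171.97651454268575
```

```bash
python3 -m pendant '[{"dp":[0.10,-0.08,0.04],"turn":[0,0,-0.15],"claw":0.0878},{"dp":[0.14,-0.12,0.06],"turn":[0,0,-0.3],"claw":0.0878},{"dp":[0.18,-0.15,0.08],"turn":[0,0,-0.45],"claw":0.0878},{"dp":[0.2,-0.19,0.08],"turn":[0,0,-0.6],"claw":0.0878},{"dp":[0.23,-0.23,0.08],"turn":[0,0,-0.75],"claw":0.0878},{"dp":[0.26,-0.27,0.08],"turn":[0,0,-0.9],"claw":0.0878},{"dp":[0.28,-0.32,0.08],"turn":[0,0,-1.05],"claw":0.0878},{"dp":[0.3,-0.36,0.08],"turn":[0,0,-1.2],"claw":0.0878}]'
```

```text
t: 0.95
ee_pos: [456.4, 302.9, 299.5]
orientation: [2.173, 2.269, 0.001]
ft_force: [1.3, 0.0, -0.1]
width: 87.9
```

```bash
python3 -m pendant '[{"dp":[0.01,-0.05,0],"turn":[0,0,-0.1],"claw":0.0878},{"dp":[0.02,-0.1,0],"turn":[0,0,-0.195],"claw":0.0878},{"dp":[0.03,-0.15,0],"turn":[0,0,-0.195],"claw":0.0878},{"dp":[0.04,-0.2,0],"turn":[0,0,-0.195],"claw":0.0878},{"dp":[0.05,-0.245,0],"turn":[0,0,-0.195],"claw":0.0878},{"dp":[0.05,-0.29,0],"turn":[0,0,-0.195],"claw":0.0878},{"dp":[0.05,-0.33,0],"turn":[0,0,-0.195],"claw":0.0878},{"dp":[0.05,-0.37,0],"turn":[0,0,-0.195],"claw":0.0878}]'
python3 - <<'E'
from h import *
print(ctrl.get_obs()['ee_pos'])
im=snap('wrist','w1.png'); print(im['xyz'],im['rotation'])
f=R.from_rotvec(im['rotation']).apply([0,0,-1]); print(f, im['xyz']+f*(-im['xyz'][2]/f[2]))
E
```

```text
t: 1.75
ee_pos: [505.0, -67.3, 299.2]
orientation: [-2.378, -2.053, 0.0]
ft_force: [0.1, 0.6, -0.2]
width: 87.6
[504.9753637  -67.26184428 299.18368071]
[517.40418945  13.2763852  460.74425288] [-0.30184463  0.0221078  -0.14529673]
[-0.04341816 -0.29461528 -0.95462909] [ 496.44875361 -128.91737056    0.        ]
```

View pics/w1.png

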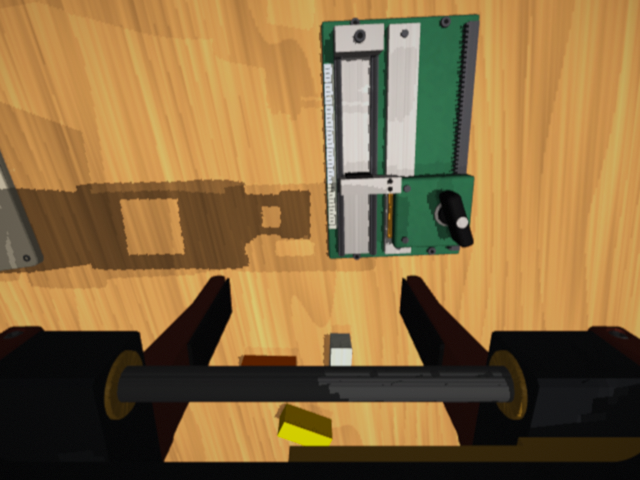

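```bash
python3 - <<'E'
from h import *
p=load('w1.png')['pixels']
cv2.imwrite('pics/d1.png',cv2.resize(p[8:158,310:490],None,fx=4,fy=4,interpolation=cv2.INTER_CUBIC))
cv2.imwrite('pics/d2.png',cv2.resize(p[140:270,310:490],None,fx=4,fy=4,interpolation=cv2.INTER_CUBIC))
E
```

```text
(no output)
```

View pics/d1.png

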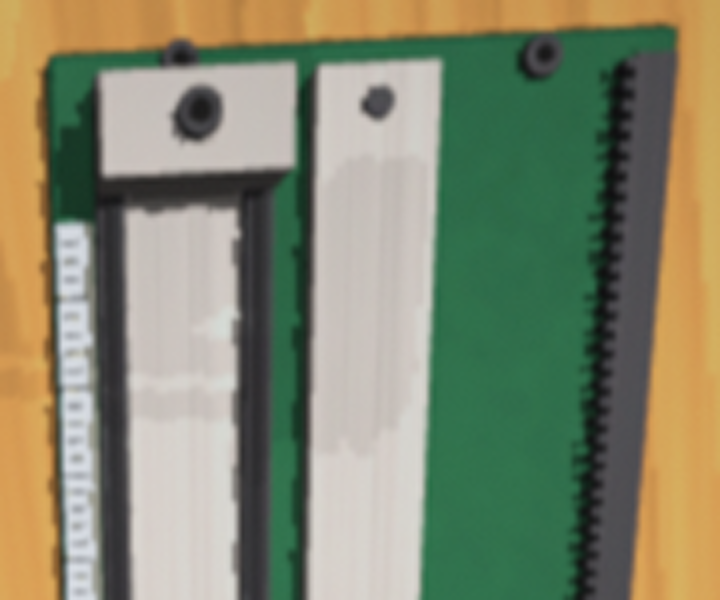

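View pics/d2.png

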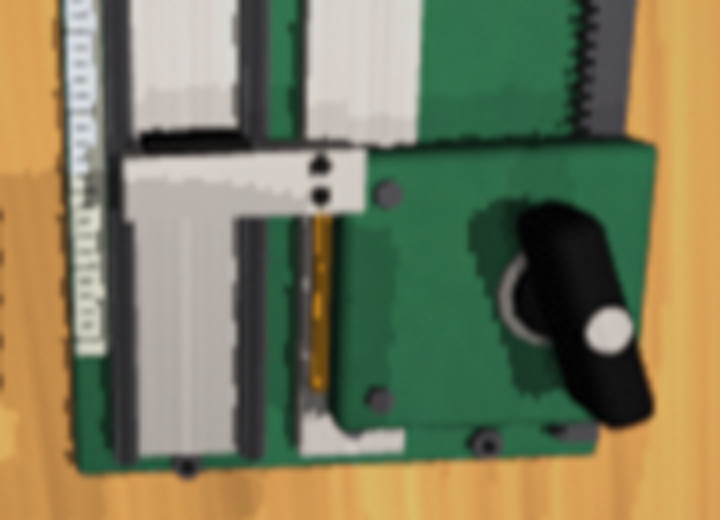

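```bash
python3 - <<'E'
from h import *
from scipy.optimize import least_squares
np.set_printoptions(precision=1,suppress=True)
t=load('top0.png'); w=load('w1.png')
def s(pts,x0,y0,k): return [(x0+(u+.5)/k-.5,y0+(v+.5)/k-.5) for u,v in pts]
W=s([(50,58),(675,28),(100,180),(295,168),(98,72),(295,62)],310,8,4)+s([(80,472),(597,452),(122,155),(367,150)],310,140,4)
T=s([(93,48),(728,112),(695,508),(43,440)],255,170,5.5)+s([(458,270),(442,432)],255,170,5.5)
def model(p):
    x,y,a,ys,yj=p
    w_=[(-90,145,14),(90,145,14),(-75,ys,58),(-25,ys,58),(-75,ys+24,58),(-25,ys+24,58),(-90,-145,14),(90,-145,14),(-77,yj,56),(-7,yj,56)]
    t_=[(90,145,14),(90,-145,14),(-90,-145,14),(-90,145,14),(-7,yj,56),(-77,yj,56)]
    c,sn=np.cos(a),np.sin(a); M=np.array([[c,-sn,0],[sn,c,0],[0,0,1]])
    return np.array(w_)@M.T+[x,y,0],np.array(t_)@M.T+[x,y,0]
def res(p,which):
    a,b=model(p); r=[]
    if 'w' in which: r.append((w2px(w,a)-W).ravel())
    if 't' in which: r.append((w2px(t,b)-T).ravel())
    return np.concatenate(r)
for wh in ['w','wt']:
    r=least_squares(res,[614,-25,-.105,102,-30],args=(wh,)); print(wh,r.x,np.degrees(r.x[2]));print(res(r.x,wh).reshape(-1,2))
# w bar & offcut later
E
```

```text
w [614.9 -25.4  -0.1 104.8 -27.9] -5.4425083206584555
[[-2.6 -0.4]
 [ 1.  -2.3]
 [ 1.6 -0.5]
 [ 0.8 -0.2]
 [ 1.3  0.5]
 [ 0.9  0.1]
 [-0.   2.9]
 [ 1.6  1.6]
 [-1.9  0.9]
 [-2.9 -0.9]]
wt [614.9 -25.4  -0.1 104.7 -28.3] -5.513225595574064
[[-2.5 -0.6]
 [ 1.1 -2.2]
 [ 1.7 -0.5]
 [ 0.8 -0.2]
 [ 1.4  0.4]
 [ 1.   0.2]
 [-0.2  2.8]
 [ 1.4  1.7]
 [-2.   1.2]
 [-3.  -0.6]
 [-1.  -0.2]
 [ 0.6 -1.2]
 [ 1.  -0.6]
 [-0.3  0.3]
 [-0.7  0.9]
 [-0.5  1. ]]
```

```bash
python3 -m pendant '[{"dp":[0,-0.05,-0.01],"turn":[0,0,0],"claw":0.0878},{"dp":[0,-0.1,-0.02],"turn":[0,0,0],"claw":0.0878},{"dp":[0,-0.145,-0.04],"turn":[0,0,0],"claw":0.0878},{"dp":[0,-0.19,-0.06],"turn":[0,0,0],"claw":0.0878},{"dp":[-0.002,-0.23,-0.08],"turn":[0,0,0],"claw":0.0878},{"dp":[-0.002,-0.259,-0.1],"turn":[0,0,0],"claw":0.0878},{"dp":[-0.002,-0.259,-0.12],"turn":[0,0,0],"claw":0.0878},{"dp":[-0.002,-0.259,-0.12],"turn":[0,0,0],"claw":0.0878}]'
python3 - <<'E'
from h import *
o=ctrl.get_obs();print(o['ee_pos'],o['qpos'])
im=snap('wrist','w2.png'); print(ctrl.get_obs()['ee_pos'])
E
```

```text
t: 2.6
ee_pos: [501.4, -323.9, 176.2]
orientation: [-2.375, -2.048, 0.002]
ft_force: [-0.2, 1.2, -0.3]
width: 87.6
[ 501.42540914 -323.94684037  176.17625514] [-5.93568963e-01  4.41078606e-01  1.72421444e+00  8.98606102e-05
  9.82265509e-01 -4.45952258e-01]
[ 502.36739907 -323.7815815   177.86532198]
```

View pics/w2.png

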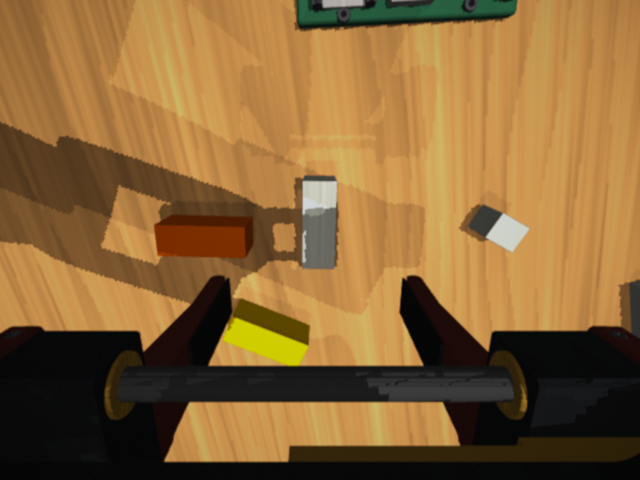

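```bash
python3 - <<'E'
from h import *
p=load('w2.png')['pixels']
cv2.imwrite('pics/e1.png',cv2.resize(p[165:280,280:360],None,fx=5,fy=5,interpolation=cv2.INTER_CUBIC))
E
```

```text
(no output)
```

View pics/e1.png

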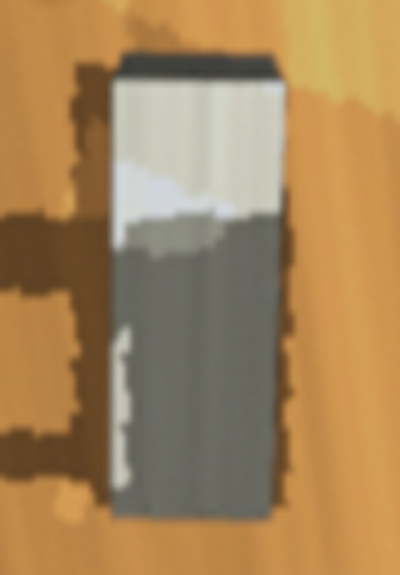

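```bash
python3 - <<'E'
from h import *
im=load('w2.png'); o=ctrl.get_obs(); print(im['xyz'])
a=np.array([px2w(im,280+(u+.5)/5-.5,165+(v+.5)/5-.5,40) for u,v in [(112,79),(285,80),(270,517),(112,517)]])
print(a,a.mean(0))
for i in range(4):
    d=a[i]-a[(i+1)%4]; print(np.linalg.norm(d),np.degrees(np.arctan2(d[1],d[0])))
print(o['ee_pos']); Rt=R.from_rotvec(o['orientation']).as_matrix(); print(Rt, np.degrees(np.arctan2(Rt[1,1],Rt[0,1])))
E
```

```text
[ 514.70514219 -243.98182271  337.96175524]
[[ 495.80329877 -282.92167165   40.        ]
 [ 525.15101499 -287.43667062   40.        ]
 [ 511.97626723 -367.10065665   40.        ]
 [ 482.98648208 -362.85201421   40.        ]] [ 503.97926577 -325.07775328   40.        ]
29.692990135104804 171.25390314249776
80.74605036541054 80.60947842271469
29.29946425384023 -8.337714249218953
80.95140796924821 -99.10981921840201
[ 502.36739907 -323.7815815   177.86532198]
[[ 0.14607323  0.9892691  -0.00304369]
 [ 0.98927226 -0.14606692  0.00220052]
 [ 0.00173233 -0.00333248 -0.99999295]] -8.399114229406377
```

```bash
python3 -m pendant '[{"dp":[0.0015,-0.0015,-0.04],"turn":[0,0,-0.01],"claw":0.055},{"dp":[0.0015,-0.0015,-0.08],"turn":[0,0,-0.01],"claw":0.055},{"dp":[0.0015,-0.0015,-0.12],"turn":[0,0,-0.01],"claw":0.055},{"dp":[0.0015,-0.0015,-0.145],"turn":[0,0,-0.01],"claw":0.055},{"dp":[0.0015,-0.0015,-0.162],"turn":[0,0,-0.01],"claw":0.055},{"dp":[0.0015,-0.0015,-0.162],"turn":[0,0,-0.01],"claw":0.055}]'

```

```text
t: 3.25
ee_pos: [504.6, -324.9, 16.3]
orientation: [-2.385, -2.041, 0.001]
ft_force: [-0.2, 0.7, -0.3]
width: 55.1
```

```bash
python3 -m pendant '[{"dp":[0,0,0],"turn":[0,0,0],"claw":0.03},{"dp":[0,0,0],"turn":[0,0,0],"claw":0.02},{"dp":[0,0,0],"turn":[0,0,0],"claw":0.02},{"dp":[0,0,0],"turn":[0,0,0],"claw":0.02},{"dp":[0,0,0],"turn":[0,0,0],"claw":0.02},{"dp":[0,0,0],"turn":[0,0,0],"claw":0.02}]'
python3 - <<'E'
from h import *
o=ctrl.get_obs();print(o['ee_pos'],o['orientation'],o['ft_force'],o['width'])
snap('wrist','w3.png')
E
```

```text
t: 3.85
ee_pos: [504.8, -326.1, 18.6]
orientation: [2.387, 2.041, -0.0]
ft_force: [-3.8, 1.5, 8.7]
width: 29.7
[ 504.79766026 -326.14145755   18.60501105] [ 2.38746291e+00  2.04131275e+00 -1.75214631e-04] [-3.78768841  1.49122866  8.73791821] 29.72736831635119
```

View pics/w3.png

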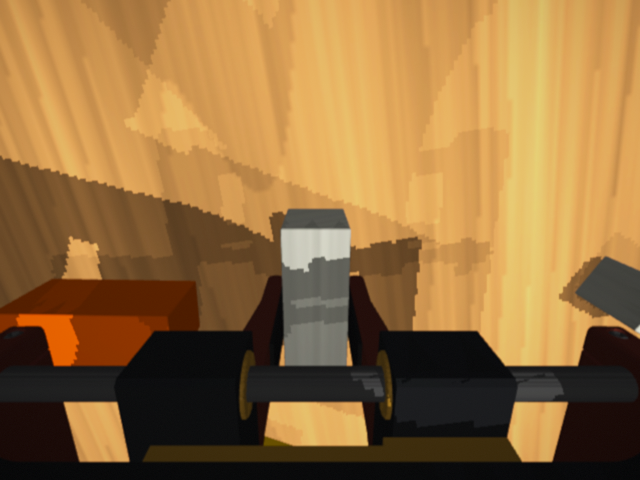

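```bash
python3 -m pendant '[{"dp":[0,0,0.045],"turn":[0,0,0],"claw":0.02},{"dp":[0,0,0.09],"turn":[0,0,0],"claw":0.02},{"dp":[0,0.04,0.11],"turn":[0,0,0.01],"claw":0.02},{"dp":[0.01,0.085,0.11],"turn":[0,0,0.02],"claw":0.02},{"dp":[0.02,0.13,0.11],"turn":[0,0,0.03],"claw":0.02},{"dp":[0.03,0.175,0.11],"turn":[0,0,0.04],"claw":0.02},{"dp":[0.04,0.22,0.11],"turn":[0,0,0.05],"claw":0.02},{"dp":[0.05,0.26,0.11],"turn":[0,0,0.055],"claw":0.02}]'
python3 -m pendant '[{"dp":[0.006,0.04,0],"turn":[0,0,0],"claw":0.02},{"dp":[0.012,0.075,0],"turn":[0,0,0],"claw":0.02},{"dp":[0.014,0.1,0],"turn":[0,0,0],"claw":0.02},{"dp":[0.014,0.1,0],"turn":[0,0,0],"claw":0.02},{"dp":[0.014,0.1,0],"turn":[0,0,0],"claw":0.02}]'
python3 - <<'E'
from h import *
o=ctrl.get_obs();print(o['ee_pos'],o['orientation'],o['ft_force'],o['width'])
snap('wrist','w4.png');snap('top','t4.png')
E
```

```text
t: 4.7
ee_pos: [554.8, -63.8, 127.6]
orientation: [2.33, 2.107, 0.0]
ft_force: [0.4, -0.1, -3.2]
width: 29.6
t: 5.2
ee_pos: [568.7, 34.5, 127.3]
orientation: [2.329, 2.108, -0.0]
ft_force: [-0.5, 0.1, -3.2]
width: 30.1
[568.65815758  34.46089476 127.32871876] [ 2.32917614e+00  2.10816393e+00 -3.50172326e-04] [-0.46132753  0.10183612 -3.17300696] 30.101001028954105
```

View pics/w4.png

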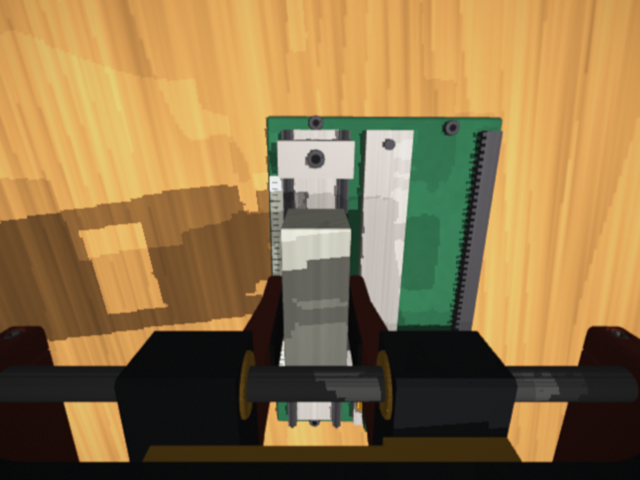

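```bash
python3 - <<'E'
from h import *
p=load('w4.png')['pixels']
cv2.imwrite('pics/f1.png',cv2.resize(p[110:260,250:410],None,fx=4,fy=4,interpolation=cv2.INTER_CUBIC))
cv2.imwrite('pics/f2.png',cv2.resize(p[325:435,250:390],None,fx=5,fy=5,interpolation=cv2.INTER_CUBIC))
E
```

```text
(no output)
```

View pics/f1.png

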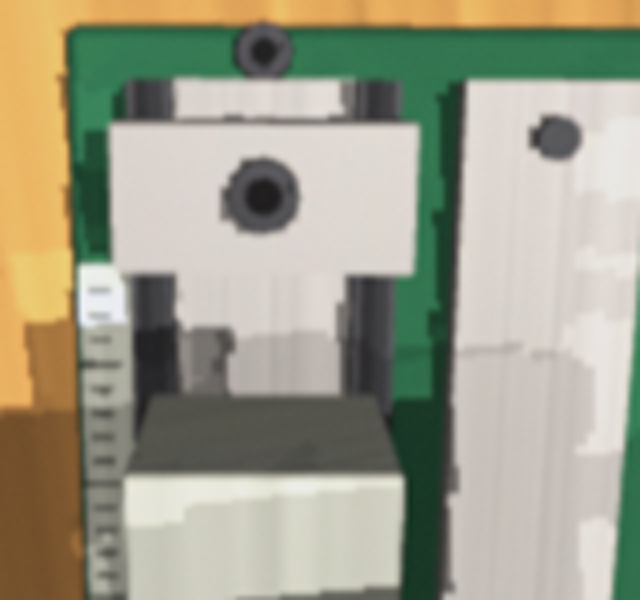

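View pics/f2.png

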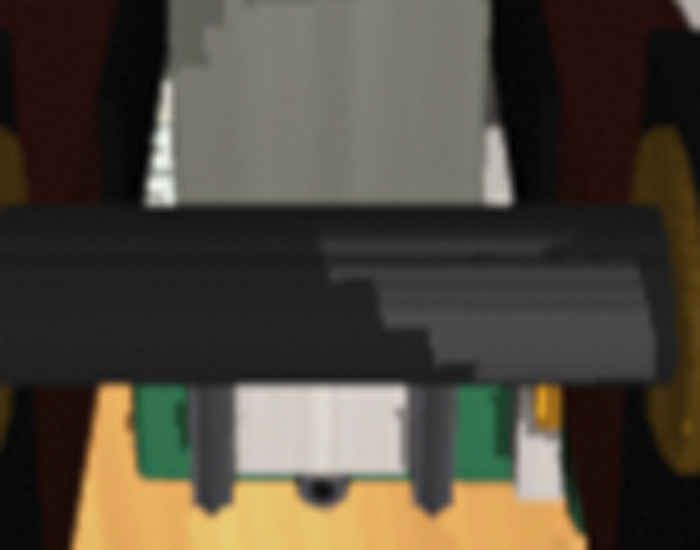

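```bash
python3 - <<'E'
from h import *
np.set_printoptions(precision=1,suppress=True)
im=load('w4.png'); o=ctrl.get_obs(); Rt=R.from_rotvec(o['orientation']).as_matrix(); tcp=o['ee_pos']
def g(u,v,z,k):
    x0,y0,s=(250,110,4) if k==1 else (250,325,5)
    P=px2w(im,x0+(u+.5)/s-.5,y0+(v+.5)/s-.5,z); q=Rt.T@(P-tcp); return q[:2]
for l,a in dict(stopfront=[(113,272,58,1),(414,272,58,1)],stopback=[(110,124,58,1),(418,124,58,1)],guideF=[(133,290,31,1),(392,290,31,1)],
  bedF=[(178,290,20,1),(345,290,20,1)],guideR=[(190,400,31,2),(455,400,31,2)],bedR=[(232,400,20,2),(410,400,20,2)],
  barFT=[(125,474,148.7,1),(404,474,148.7,1)],barFB=[(150,397,108.7,1),(375,397,108.7,1)],barR=[(176,190,148.7,2),(488,190,148.7,2)]).items():
    q=np.array([g(*i) for i in a]); print(l,q.ravel(),'mid y',q[:,1].mean().round(2),'w',abs(q[0,1]-q[1,1]).round(1))
E
```

```text
stopfront [ 51.7 -24.6  51.9  25.4] mid y 0.41 w 49.9
stopback [ 75.4 -24.3  75.5  25.2] mid y 0.44 w 49.5
guideF [ 44.8 -23.8  44.9  24.3] mid y 0.26 w 48.2
bedF [ 43.2 -16.1  43.3  16.3] mid y 0.07 w 32.4
guideR [-159.5  -24.8 -159.4   24. ] mid y -0.38 w 48.8
bedR [-169.8  -17.8 -169.7   16.4] mid y -0.69 w 34.2
barFT [ 42.7 -14.2  42.8  15.2] mid y 0.47 w 29.4
barFB [ 42.  -14.7  42.1  15.2] mid y 0.26 w 29.9
barR [-24.2 -14.2 -24.1  15.7] mid y 0.76 w 29.9
```

```bash
python3 -m pendant '[{"dp":[-0.0003,0,-0.03],"turn":[0,0,0.002],"claw":0.02},{"dp":[-0.0003,0,-0.06],"turn":[0,0,0.002],"claw":0.02},{"dp":[-0.0003,0,-0.072],"turn":[0,0,0.002],"claw":0.02},{"dp":[-0.0003,0,-0.078],"turn":[0,0,0.002],"claw":0.02},{"dp":[-0.0003,0,-0.083],"turn":[0,0,0.002],"claw":0.02},{"dp":[-0.0003,0,-0.086],"turn":[0,0,0.002],"claw":0.02},{"dp":[-0.0003,0,-0.086],"turn":[0,0,0.002],"claw":0.02}]'

```

```text
t: 6.0
ee_pos: [569.0, 34.0, 41.8]
orientation: [2.328, 2.108, 0.001]
ft_force: [0.6, 1.6, -2.8]
width: 29.8
```

```bash
python3 -m pendant '[{"dp":[0,0,-0.001],"turn":[0,0,0],"claw":0.02},{"dp":[0,0,-0.002],"turn":[0,0,0],"claw":0.02},{"dp":[0,0,-0.0025],"turn":[0,0,0],"claw":0.02},{"dp":[0,0,-0.0025],"turn":[0,0,0],"claw":0.02}]'

```

```text
t: 6.4
ee_pos: [568.7, 34.2, 38.9]
orientation: [2.328, 2.109, 0.0]
ft_force: [0.2, 0.0, -2.4]
width: 30.0
```

```bash
python3 -m pendant '[{"dp":[0,0,-0.0006],"turn":[0,0,0],"claw":0.02},{"dp":[0,0,-0.0006],"turn":[0,0,0],"claw":0.02},{"dp":[0,0,-0.0006],"turn":[0,0,0],"claw":0.035},{"dp":[0,0,-0.0006],"turn":[0,0,0],"claw":0.05},{"dp":[0,0,-0.0006],"turn":[0,0,0],"claw":0.05},{"dp":[0,0,-0.0006],"turn":[0,0,0],"claw":0.05}]'
python3 -m pendant '[{"dp":[0,0,0.03],"turn":[0,0,0],"claw":0.05},{"dp":[0,0,0.07],"turn":[0,0,0],"claw":0.05},{"dp":[0,0,0.11],"turn":[0,0,0],"claw":0.05},{"dp":[0,0,0.15],"turn":[0,0,0],"claw":0.05},{"dp":[0,-0.04,0.18],"turn":[0,0,0],"claw":0.06},{"dp":[0.02,-0.08,0.18],"turn":[0,0,0],"claw":0.07},{"dp":[0.03,-0.1,0.18],"turn":[0,0,0],"claw":0.0878},{"dp":[0.03,-0.1,0.18],"turn":[0,0,0],"claw":0.0878}]'
python3 - <<'E'
from h import *
snap('wrist','w5.png')
o=ctrl.get_obs();print(o['ee_pos'],o['orientation'],o['ft_force'],o['width'],o['moment'])
E
```

```text
t: 7.0
ee_pos: [568.7, 34.1, 38.2]
orientation: [2.329, 2.109, 0.0]
ft_force: [-0.3, 0.2, 0.3]
width: 49.7
t: 7.8
ee_pos: [599.7, -68.3, 218.6]
orientation: [2.331, 2.104, 0.001]
ft_force: [0.7, 0.5, 0.2]
width: 78.2
[598.64578479 -66.85624739 218.07564339] [-2.33089121e+00 -2.10605714e+00 -5.42486153e-05] [-1.28411252  0.11945611 -0.27830306] 82.39077631830068 [-0.09160882  0.03541725 -0.01321115]
```

View pics/w5.png

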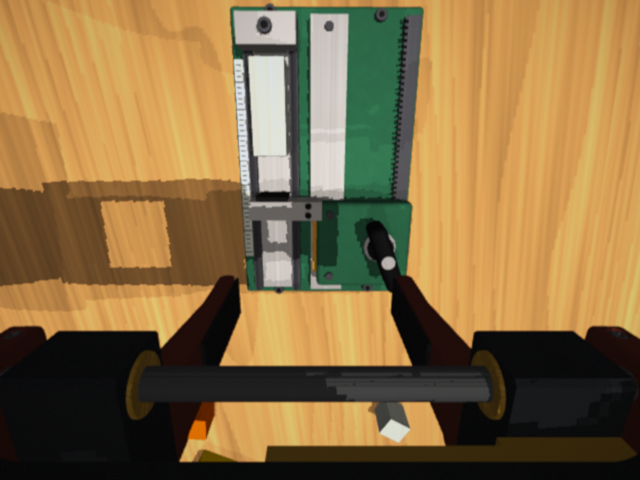

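```bash
python3 -m pendant '[{"dp":[0.03,-0.02,0],"turn":[0,0,0.12],"claw":0.0878},{"dp":[0.064,-0.038,0],"turn":[0,0,0.24],"claw":0.0878},{"dp":[0.064,-0.038,0],"turn":[0,0,0.35],"claw":0.0878},{"dp":[0.064,-0.038,0],"turn":[0,0,0.35],"claw":0.0878},{"dp":[0.064,-0.038,0],"turn":[0,0,0.35],"claw":0.0878}]'
python3 - <<'E'
from h import *
im=snap('wrist','w6.png')
p=im['pixels']; cv2.imwrite('pics/g1.png',cv2.resize(p[140:290,240:400],None,fx=4,fy=4,interpolation=cv2.INTER_CUBIC))
o=ctrl.get_obs();print(o['ee_pos'],o['orientation'],o['ft_force'],o['qpos'])
E
```

```text
t: 8.35
ee_pos: [661.6, -102.6, 217.6]
orientation: [-1.927, -2.479, 0.001]
ft_force: [-0.9, -0.5, -0.4]
width: 87.7
[ 661.66710488 -102.70626992  217.85357011] [-1.92722021e+00 -2.47938999e+00  7.35419702e-04] [0.0792135  0.46489595 0.08196497] [-1.71854661e-01  4.93967165e-01  1.52680352e+00  2.09123312e-04
  1.12217348e+00 -4.21255843e-01]
```

View pics/w6.png

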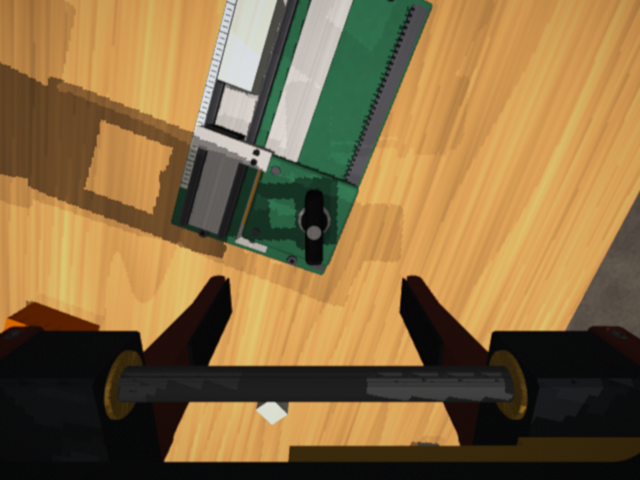

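View pics/g1.png

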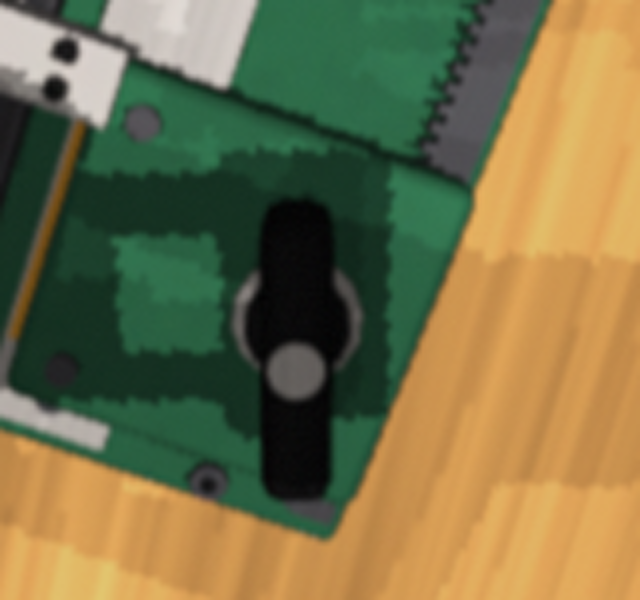

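```bash
python3 - <<'E'
from h import *
np.set_printoptions(precision=1,suppress=True)
im=load('w6.png'); o=ctrl.get_obs(); Rt=R.from_rotvec(o['orientation']).as_matrix(); tcp=o['ee_pos']
for l,u,v,z in [('ring',297,320,53),('dot',296,370,97),('far97',297,200,97),('near97',297,498,97),('far63',297,200,63),('near63',297,498,63),('L',262,430,97),('R',331,430,97)]:
    P=px2w(im,240+(u+.5)/4-.5,140+(v+.5)/4-.5,z); print(l,P,Rt.T@(P-tcp))
E
```

```text
ring [ 660.9 -105.5   53. ] [ -2.6  -1.3 164.9]
dot [ 660.8 -105.1   97. ] [ -2.2  -1.3 120.9]
far97 [652.1 -69.9  97. ] [ 34.1  -1.  120.9]
near97 [ 668.2 -133.4   97. ] [-31.5  -1.1 120.8]
far63 [653.3 -75.4  63. ] [ 28.4  -1.2 154.9]
near63 [ 671.3 -146.6   63. ] [-45.1  -1.3 154.8]
L [ 657. -120.   97.] [-15.7  -8.6 120.9]
R [ 671.4 -116.4   97. ] [-15.7   6.2 120.8]
```

```bash
python3 -m pendant '[{"dp":[-0.001,-0.0025,-0.045],"turn":[0,0,0],"claw":0.05},{"dp":[-0.001,-0.0025,-0.09],"turn":[0,0,0],"claw":0.05},{"dp":[-0.001,-0.0025,-0.125],"turn":[0,0,0],"claw":0.05},{"dp":[-0.001,-0.0025,-0.151],"turn":[0,0,0],"claw":0.05},{"dp":[-0.001,-0.0025,-0.151],"turn":[0,0,0],"claw":0.05},{"dp":[-0.001,-0.0025,-0.151],"turn":[0,0,0],"claw":0.05}]'
python3 - <<'E'
from h import *
o=ctrl.get_obs();print(o['ee_pos'],o['orientation'],o['ft_force'],o['moment'])
snap('wrist','w7.png')
E
```

```text
t: 9.0
ee_pos: [661.4, -105.9, 67.7]
orientation: [-1.926, -2.481, 0.0]
ft_force: [0.3, -0.6, 0.5]
width: 50.3
[ 661.38109887 -105.88175108   67.65580696] [-1.92626663e+00 -2.48113065e+00  3.34755107e-04] [ 0.29478983 -0.56313727  0.47147153] [-0.07075636  0.05754563 -0.03759293]
```

View pics/w7.png

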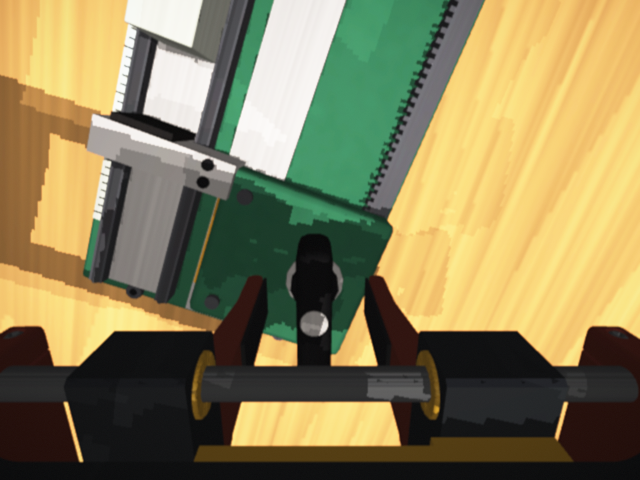

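```bash
python3 -m pendant '[{"dp":[0,0,0],"turn":[0,0,0],"claw":0.03},{"dp":[0,0,0],"turn":[0,0,0],"claw":0.018},{"dp":[0,0,0],"turn":[0,0,0],"claw":0.01},{"dp":[0,0,0],"turn":[0,0,0],"claw":0.01},{"dp":[0,0,0],"turn":[0,0,0],"claw":0.01}]'
python3 -c "
from h import *
o=ctrl.get_obs();print(o['ee_pos'],o['orientation'],o['ft_force'],o['moment'],o['width'])"
python3 -m pendant '[{"dp":[0.0002,0.0022,0],"turn":[0,0,-0.14],"claw":0.01},{"dp":[0.0005,0.0044,0],"turn":[0,0,-0.28],"claw":0.01},{"dp":[0.0007,0.0066,0],"turn":[0,0,-0.42],"claw":0.01}]'
python3 -c "
from h import *
o=ctrl.get_obs();print(o['ee_pos'],o['orientation'],o['ft_force'],o['moment'],o['width'])"
```

```text
t: 9.55
ee_pos: [660.9, -106.7, 67.6]
orientation: [-1.925, -2.481, 0.002]
ft_force: [-1.8, 0.2, 2.1]
width: 16.1
[ 660.90410177 -106.7014679    67.64916616] [-1.92535668e+00 -2.48122839e+00  1.81948830e-03] [-1.78543242  0.23847419  2.07087973] [-0.09795527  0.38690448 -0.14359349] 16.06729872082949
t: 9.85
ee_pos: [660.8, -100.0, 67.6]
orientation: [-2.405, -2.018, 0.004]
ft_force: [-7.0, -0.8, 7.3]
width: 15.6
[ 660.76660689 -100.01840381   67.6036287 ] [-2.40503055 -2.0182509   0.00410494] [-7.04443686 -0.81412284  7.27959898] [-0.28141124  1.23102739  0.15439208] 15.647088576283572
```

```bash
python3 -m pendant '[{"dp":[0.0002,0.0022,0],"turn":[0,0,-0.14],"claw":0.01},{"dp":[0.0005,0.0044,0],"turn":[0,0,-0.28],"claw":0.01},{"dp":[0.0007,0.0066,0],"turn":[0,0,-0.42],"claw":0.01},{"dp":[0.0009,0.0089,0],"turn":[0,0,-0.56],"claw":0.01},{"dp":[0.0011,0.0111,0],"turn":[0,0,-0.70],"claw":0.01},{"dp":[0.0014,0.0133,0],"turn":[0,0,-0.84],"claw":0.01},{"dp":[0.0016,0.0155,0],"turn":[0,0,-0.98],"claw":0.01},{"dp":[0.0018,0.0177,0],"turn":[0,0,-1.12],"claw":0.01}]'
python3 - <<'E'
from h import *
o=ctrl.get_obs();print(o['ee_pos'],o['orientation'],o['ft_force'],o['moment'],o['width'],o['qpos'])
snap('top','t8.png'); snap('wrist','w8.png')
E
```

```text
t: 10.65
ee_pos: [661.0, -81.0, 67.6]
orientation: [-3.109, -0.432, 0.01]
ft_force: [-12.2, 6.3, 12.7]
width: 15.8
[661.00870032 -80.95798887  67.56320752] [-3.1091233  -0.43234433  0.00975183] [-12.17779727   6.27918432  12.66867002] [0.94450339 1.89262863 0.27812534] 15.799809492954513 [-1.40080912e-01  6.73567522e-01  1.60871877e+00  9.63227898e-04
  8.65977965e-01  1.15374765e+00]
```

View pics/w8.png

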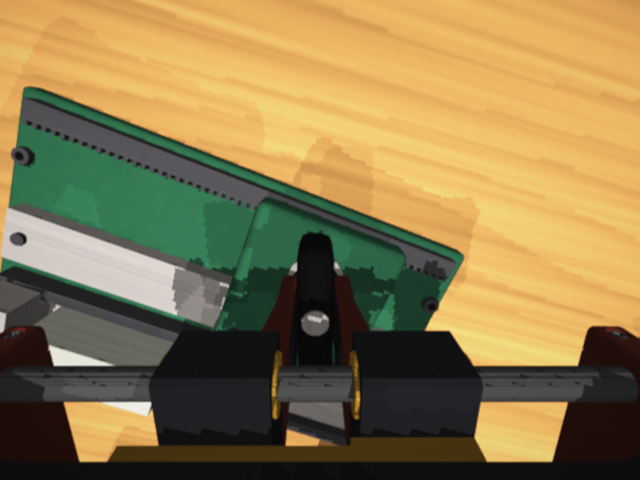

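```bash
python3 -m pendant '[{"dp":[0,0,0],"turn":[0,0,0],"claw":0.03},{"dp":[0,0,0],"turn":[0,0,0],"claw":0.05},{"dp":[0,0,0],"turn":[0,0,0],"claw":0.05},{"dp":[0,0,0.04],"turn":[0,0,0],"claw":0.05},{"dp":[0,0,0.08],"turn":[0,0,0.14],"claw":0.05},{"dp":[0,0,0.11],"turn":[0,0,0.28],"claw":0.05},{"dp":[0,0,0.13],"turn":[0,0,0.42],"claw":0.05},{"dp":[0,0,0.15],"turn":[0,0,0.56],"claw":0.05}]'
python3 -m pendant '[{"dp":[0,0,0],"turn":[0,0,0.149],"claw":0.05},{"dp":[0,0,0],"turn":[0,0,0.298],"claw":0.05},{"dp":[0,0,0],"turn":[0,0,0.447],"claw":0.05},{"dp":[0,0,0],"turn":[0,0,0.596],"claw":0.05},{"dp":[0,0,0],"turn":[0,0,0.745],"claw":0.05},{"dp":[0,0,0],"turn":[0,0,0.894],"claw":0.05},{"dp":[0,0,0],"turn":[0,0,1.043],"claw":0.05},{"dp":[0,0,0],"turn":[0,0,1.19],"claw":0.05}]'
python3 -m pendant '[{"dp":[0,0,0],"turn":[0,0,0.149],"claw":0.05},{"dp":[0,0,0],"turn":[0,0,0.298],"claw":0.05},{"dp":[0,0,0],"turn":[0,0,0.447],"claw":0.05},{"dp":[0,0,0],"turn":[0,0,0.596],"claw":0.05},{"dp":[0,0,0],"turn":[0,0,0.745],"claw":0.05},{"dp":[0,0,0],"turn":[0,0,0.894],"claw":0.05},{"dp":[0,0,0],"turn":[0,0,1.043],"claw":0.05},{"dp":[0,0,0],"turn":[0,0,1.19],"claw":0.05}]'
python3 -m pendant '[{"dp":[0,0,0],"turn":[0,0,0.14],"claw":0.05},{"dp":[0,0,0],"turn":[0,0,0.2],"claw":0.05},{"dp":[0,0,0],"turn":[0,0,0.2],"claw":0.05},{"dp":[0,0,0],"turn":[0,0,0.2],"claw":0.05}]'
python3 - <<'E'
from h import *
im=snap('wrist','w9.png');snap('top','t9.png')
o=ctrl.get_obs();print(o['ee_pos'],o['orientation'],o['ft_force'],o['moment'],o['width'],o['qpos'])
E
```

```text
t: 11.55
ee_pos: [664.5, -82.3, 218.6]
orientation: [2.863, 1.291, 0.002]
ft_force: [0.0, -0.5, -1.7]
width: 49.9
t: 12.35
ee_pos: [664.3, -82.3, 217.1]
orientation: [1.647, 2.675, 0.0]
ft_force: [-1.2, -0.2, -0.1]
width: 49.8
t: 13.15
ee_pos: [664.2, -82.3, 217.1]
orientation: [-0.135, 3.139, -0.0]
ft_force: [-0.0, -0.2, 0.6]
width: 49.7
t: 13.55
ee_pos: [664.2, -82.2, 217.1]
orientation: [0.436, -3.111, 0.0]
ft_force: [1.0, 0.2, -1.3]
width: 49.8
[664.12441612 -82.17675762 217.14578304] [ 4.36547305e-01 -3.11108280e+00  4.01750872e-05] [ 0.61618039 -0.22654609 -0.80822454] [ 0.02151811 -0.03785178  0.02804221] 49.74907660717673 [-1.40879533e-01  4.93501053e-01  1.52933575e+00 -3.68510433e-05
  1.11877855e+00 -1.99047942e+00]
```

View pics/w9.png

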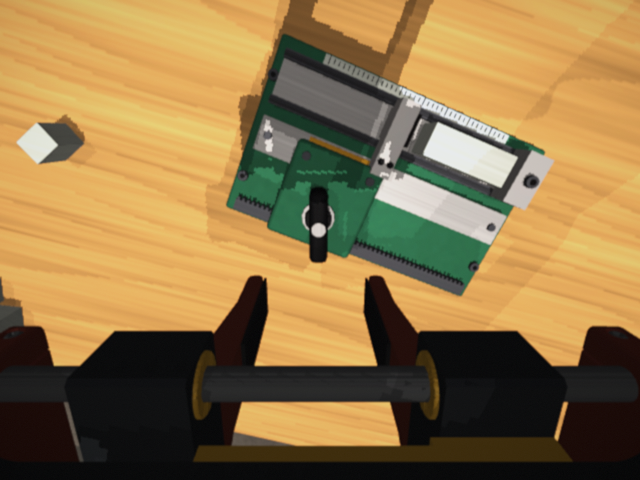

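```bash
python3 - <<'E'
from h import *
p=load('w9.png')['pixels']
cv2.imwrite('pics/i1.png',cv2.resize(p[170:280,260:380],None,fx=5,fy=5,interpolation=cv2.INTER_CUBIC))
cv2.imwrite('pics/i2.png',cv2.resize(p[80:220,370:570],None,fx=4,fy=4,interpolation=cv2.INTER_CUBIC))
E
```

```text
(no output)
```

View pics/i1.png

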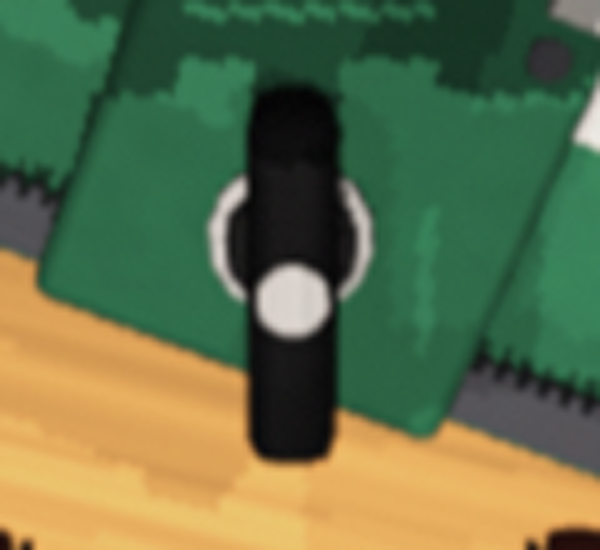

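View pics/i2.png

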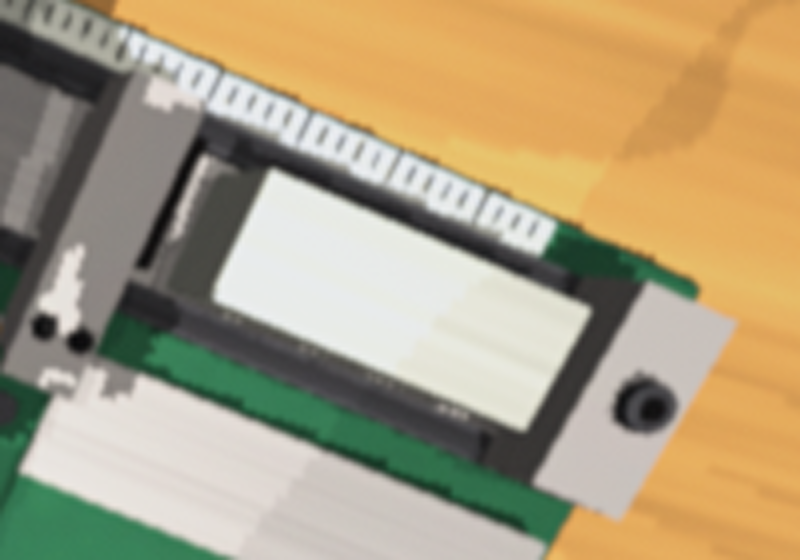

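```bash
python3 - <<'E'
from h import *
np.set_printoptions(precision=1,suppress=True)
im=load('w9.png'); o=ctrl.get_obs(); Rt=R.from_rotvec(o['orientation']).as_matrix(); tcp=o['ee_pos']
for l,u,v,z in [('ring',291,238,53),('dot',293,300,97),('L',250,420,97),('R',335,420,97),('near',293,462,97)]:
    P=px2w(im,260+(u+.5)/5-.5,170+(v+.5)/5-.5,z); print(l,P,Rt.T@(P-tcp))
a=np.radians(-5.93); M=np.array([[np.cos(a),-np.sin(a)],[np.sin(a),np.cos(a)]])
for l,u,v,z in [('bar',272,168,60),('bar',592,306,60),('bar',528,432,60),('bar',215,300,60),('stop',640,285,58),('stop',535,482,58),('jaw',205,125,56),('jaw',128,295,56)]:
    P=px2w(im,370+(u+.5)/4-.5,80+(v+.5)/4-.5,z); print(l,M.T@(P[:2]-[614.9,-25.4]))
E
```

```text
ring [663.4 -80.9  53. ] [  0.4   1.4 164.1]
dot [663.2 -80.9  97. ] [  0.5   1.5 120.1]
L [686.  -82.1  97. ] [-21.1  -5.9 120.1]
R [682.  -67.9  97. ] [-21.1   8.8 120.1]
near [691.4 -72.7  97. ] [-28.9   1.6 120.1]
bar [-66.4  14.1]
bar [-67.   94.6]
bar [-37.   96.1]
bar [-36.6  15.4]
stop [-75.3 103.3]
stop [-27.5 104.9]
jaw [-69.4  -2.6]
jaw [-30.4  -2.2]
```

```bash
python3 -m pendant '[{"dp":[-0.0008,0.0013,-0.045],"turn":[0,0,0],"claw":0.05},{"dp":[-0.0008,0.0013,-0.09],"turn":[0,0,0],"claw":0.05},{"dp":[-0.0008,0.0013,-0.125],"turn":[0,0,0],"claw":0.05},{"dp":[-0.0008,0.0013,-0.149],"turn":[0,0,0],"claw":0.05},{"dp":[-0.0008,0.0013,-0.149],"turn":[0,0,0],"claw":0.05},{"dp":[-0.0008,0.0013,-0.149],"turn":[0,0,0],"claw":0.05},{"dp":[-0.0008,0.0013,-0.149],"turn":[0,0,0],"claw":0.05}]'
python3 -m pendant '[{"dp":[0,0,0],"turn":[0,0,0],"claw":0.03},{"dp":[0,0,0],"turn":[0,0,0],"claw":0.018},{"dp":[0,0,0],"turn":[0,0,0],"claw":0.01},{"dp":[0,0,0],"turn":[0,0,0],"claw":0.01},{"dp":[0,0,0],"turn":[0,0,0],"claw":0.01}]'
python3 -c "
from h import *
o=ctrl.get_obs();print(o['ee_pos'],o['orientation'],o['ft_force'],o['moment'],o['width'])"

```

```text
t: 14.35
ee_pos: [664.7, -81.0, 70.1]
orientation: [-0.438, 3.108, -0.001]
ft_force: [-0.1, -0.6, 0.3]
width: 50.4
t: 14.85
ee_pos: [663.2, -80.3, 68.5]
orientation: [0.438, -3.111, -0.001]
ft_force: [-1.3, 0.2, 2.2]
width: 15.9
[663.16721946 -80.27829617  68.52663834] [ 4.38258150e-01 -3.11069317e+00 -1.39325636e-03] [-1.25835596  0.23933575  2.17899663] [0.0990776  0.06918834 0.11391214] 15.878762875592283
```

```bash
python3 -m pendant '[{"dp":[0.0002,0.0022,0],"turn":[0,0,-0.14],"claw":0.01},{"dp":[0.0005,0.0044,0],"turn":[0,0,-0.28],"claw":0.01},{"dp":[0.0007,0.0066,0],"turn":[0,0,-0.42],"claw":0.01},{"dp":[0.0009,0.0089,0],"turn":[0,0,-0.56],"claw":0.01},{"dp":[0.0011,0.0111,0],"turn":[0,0,-0.70],"claw":0.01},{"dp":[0.0014,0.0133,0],"turn":[0,0,-0.84],"claw":0.01},{"dp":[0.0016,0.0155,0],"turn":[0,0,-0.98],"claw":0.01},{"dp":[0.0018,0.0177,0],"turn":[0,0,-1.12],"claw":0.01}]'
python3 - <<'E'
from h import *
o=ctrl.get_obs();print(o['ee_pos'],o['orientation'],o['ft_force'],o['moment'],o['width'],o['qpos'])
snap('wrist','w10.png')
o=ctrl.get_obs();print(o['ee_pos'],o['orientation'],o['ft_force'],o['moment'],o['width'],o['qpos'])
E
```

```text
t: 15.65
ee_pos: [665.0, -62.7, 68.5]
orientation: [-1.288, -2.865, 0.0]
ft_force: [-1.4, 1.5, 2.7]
width: 16.0
[664.96778874 -62.72944199  68.51517223] [-1.28789317e+00 -2.86507762e+00  8.17694265e-05] [-1.43896238  1.50754159  2.68313476] [0.15952    0.2175475  0.18085587] 15.973853389484118 [-1.11901774e-01  6.72266651e-01  1.60843466e+00  7.99185781e-05
  8.61250637e-01 -8.37850403e-01]
[665.00637152 -62.5356411   68.51245307] [-1.29801170e+00 -2.86054474e+00  2.42946702e-05] [-1.51058298  1.60716174  3.66032423] [ 0.1639779   0.30527864 -0.14829717] 15.852707201542866 [-1.11618876e-01  6.72278109e-01  1.60841909e+00  1.13844264e-04
  8.61211103e-01 -8.30530373e-01]
```

View pics/w10.png

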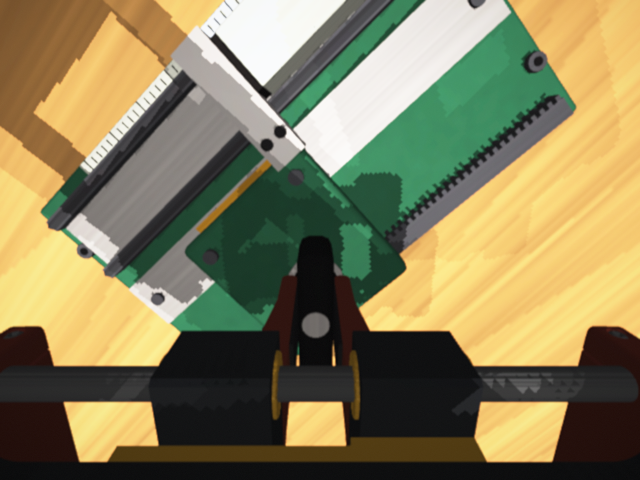

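```bash
cat > s.py <<'E'
from h import *
o=ctrl.get_obs()
r=o['orientation']; M=R.from_rotvec(r).as_matrix()
print('t',round(o['t'],2),'pos',o['ee_pos'].round(2),'yaw',np.arctan2(M[1,1],M[0,1]).round(4),'F',o['ft_force'].round(1),'Mz',o['moment'].round(3))
E
python3 -m pendant '[{"dp":[0.0001,0.0011,0],"turn":[0,0,-0.07],"claw":0.01},{"dp":[0.0002,0.0022,0],"turn":[0,0,-0.14],"claw":0.01},{"dp":[0.0003,0.0033,0],"turn":[0,0,-0.21],"claw":0.01}]' ; python3 s.py
python3 -m pendant '[{"dp":[0.0000,0.0005,0],"turn":[0,0,-0.03],"claw":0.01},{"dp":[0.0001,0.0009,0],"turn":[0,0,-0.06],"claw":0.01}]' ; python3 s.py

```

```text
t: 16.0
ee_pos: [665.3, -59.5, 68.5]
orientation: [-1.573, -2.719, 0.0]
ft_force: [-1.6, 2.1, 3.3]
width: 16.0
t 16.0 pos [665.28 -59.54  68.51] yaw 0.5216 F [-1.6  2.1  3.3] Mz [0.218 0.33  0.226]
t: 16.2
ee_pos: [665.4, -58.7, 68.5]
orientation: [-1.652, -2.672, 0.0]
ft_force: [-1.2, 1.5, 4.4]
width: 15.8
t 16.2 pos [665.36 -58.68  68.5 ] yaw 0.463 F [-1.2  1.5  4.4] Mz [0.266 0.369 0.146]
```

```bash

python3 -m pendant '[{"dp":[0.0000,0.0005,0],"turn":[0,0,-0.03],"claw":0.01},{"dp":[0.0001,0.0009,0],"turn":[0,0,-0.06],"claw":0.01}]' >/dev/null; python3 s.py
python3 -m pendant '[{"dp":[0.0000,0.0003,0],"turn":[0,0,-0.02],"claw":0.01},{"dp":[0.0001,0.0006,0],"turn":[0,0,-0.04],"claw":0.01}]' >/dev/null; python3 s.py

```

```text
t 16.4 pos [665.43 -57.7   68.5 ] yaw 0.4031 F [-1.5  2.5  4.9] Mz [0.31  0.367 0.272]
t 16.6 pos [665.5  -57.09  68.49] yaw 0.3617 F [-2.2  3.8  6.6] Mz [0.442 0.535 0.311]
```

```bash

python3 - <<'E'
from h import *
p=snap('scene','s11.png')['pixels']; cv2.imwrite('pics/s11c.png',cv2.resize(p[200:330,250:430],None,fx=4,fy=4,interpolation=cv2.INTER_CUBIC))
p=snap('top','t11.png')['pixels']; cv2.imwrite('pics/t11c.png',cv2.resize(p[170:275,255:400],None,fx=5.5,fy=5.5,interpolation=cv2.INTER_CUBIC))
E
python3 s.py
```

```text
t 16.7 pos [665.51 -57.03  68.5 ] yaw 0.3616 F [-1.9  3.6  5. ] Mz [0.516 0.518 0.138]
```

View pics/s11c.png

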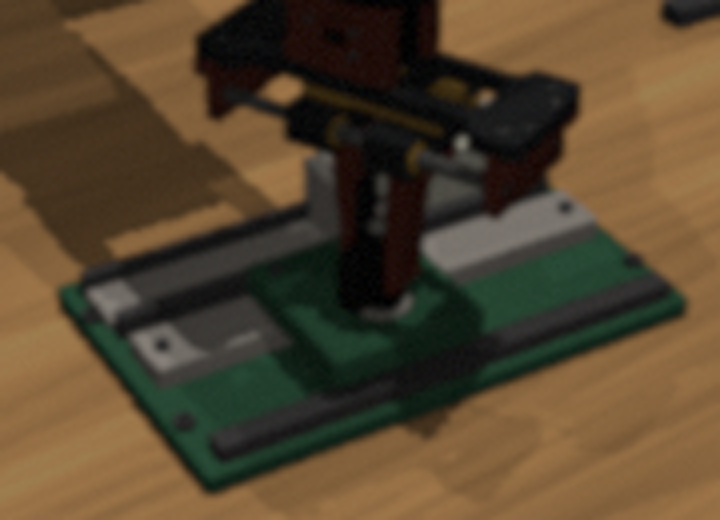

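View pics/t11c.png

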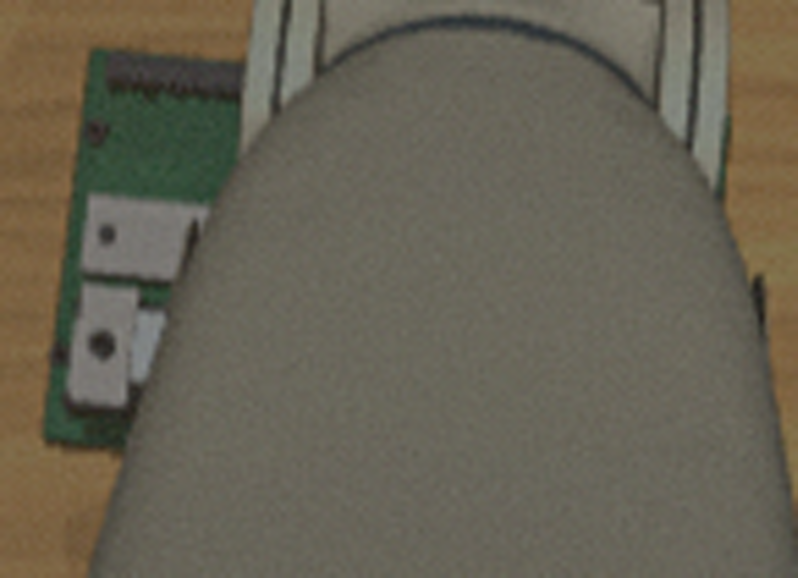

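```bash
for i in 1 2 3 4; do python3 -m pendant '[{"dp":[0,0,0],"turn":[0,0,0],"claw":0.01}]' >/dev/null; python3 s.py; done
python3 -m pendant '[{"dp":[0.0000,0.0003,0],"turn":[0,0,-0.02],"claw":0.01}]' >/dev/null; python3 s.py
for i in 1 2 3; do python3 -m pendant '[{"dp":[0,0,0],"turn":[0,0,0],"claw":0.01}]' >/dev/null; python3 s.py; done
```

```text
t 16.8 pos [665.51 -57.04  68.5 ] yaw 0.362 F [-1.8  4.   5.5] Mz [0.433 0.516 0.014]
t 16.9 pos [665.52 -57.03  68.48] yaw 0.3619 F [-2.7  2.8  5.3] Mz [0.491 0.501 0.009]
t 17.0 pos [665.49 -57.03  68.49] yaw 0.3619 F [-3.   2.6  5.8] Mz [0.449 0.536 0.107]
t 17.1 pos [665.5  -57.05  68.46] yaw 0.3619 F [-2.6  2.4  6.7] Mz [0.464 0.526 0.107]
t 17.2 pos [665.53 -56.8   68.49] yaw 0.3421 F [-1.9  2.9  4.8] Mz [0.405 0.429 0.32 ]
t 17.3 pos [665.53 -56.76  68.51] yaw 0.3419 F [-3.5  2.5  4.8] Mz [0.432 0.518 0.221]
t 17.4 pos [665.53 -56.78  68.49] yaw 0.3423 F [-2.5  3.1  5.4] Mz [0.474 0.507 0.254]
t 17.5 pos [665.53 -56.77  68.49] yaw 0.3423 F [-2.7  2.8  5.1] Mz [0.457 0.472 0.231]
```

```bash
python3 -m pendant '[{"dp":[0.0000,0.0002,0],"turn":[0,0,-0.01],"claw":0.01}]' >/dev/null; python3 s.py
for i in 1 2 3 4; do python3 -m pendant '[{"dp":[0,0,0],"turn":[0,0,0],"claw":0.01}]' >/dev/null; python3 s.py; done
```

```text
t 17.6 pos [665.57 -56.67  68.5 ] yaw 0.3324 F [-1.9  2.2  3.9] Mz [0.357 0.51  0.409]
t 17.7 pos [665.53 -56.61  68.48] yaw 0.3324 F [-2.4  1.7  5. ] Mz [0.357 0.486 0.34 ]
t 17.8 pos [665.52 -56.63  68.46] yaw 0.3326 F [-2.   2.9  5.3] Mz [0.395 0.439 0.339]
t 17.9 pos [665.56 -56.63  68.49] yaw 0.3326 F [-2.3  2.7  5.2] Mz [0.371 0.437 0.338]
t 18.0 pos [665.56 -56.64  68.5 ] yaw 0.3326 F [-3.2  2.5  6.1] Mz [0.377 0.459 0.385]
```

```bash
python3 -m pendant '[{"dp":[0,0,0],"turn":[0,0,0],"claw":0.03},{"dp":[0,0,0],"turn":[0,0,0],"claw":0.05},{"dp":[0,0,0],"turn":[0,0,0],"claw":0.05},{"dp":[0,0,0.04],"turn":[0,0,0],"claw":0.05},{"dp":[0,0,0.08],"turn":[0,0,0],"claw":0.05},{"dp":[0,-0.02,0.12],"turn":[0,0,0],"claw":0.05},{"dp":[-0.02,-0.04,0.15],"turn":[0,0,-0.1],"claw":0.05},{"dp":[-0.04,-0.04,0.15],"turn":[0,0,-0.2],"claw":0.05}]'
python3 -m pendant '[{"dp":[-0.03,0,0],"turn":[0,0,-0.14],"claw":0.05},{"dp":[-0.05,0.02,0],"turn":[0,0,-0.24],"claw":0.05},{"dp":[-0.05,0.02,0],"turn":[0,0,-0.24],"claw":0.05},{"dp":[-0.05,0.02,0],"turn":[0,0,-0.24],"claw":0.05}]'
python3 - <<'E'
from h import *
im=snap('wrist','w12.png'); p=im['pixels']
cv2.imwrite('pics/w12c.png',cv2.resize(p[0:240,220:460],None,fx=2.5,fy=2.5,interpolation=cv2.INTER_CUBIC))
E
python3 s.py
```

```text
t: 18.8
ee_pos: [628.3, -99.4, 223.2]
orientation: [2.072, 2.35, 0.006]
ft_force: [0.3, 0.3, 0.5]
width: 50.3
t: 19.2
ee_pos: [576.1, -77.0, 218.6]
orientation: [2.336, 2.099, 0.001]
ft_force: [0.3, -0.2, 0.2]
width: 50.4
t 19.25 pos [576.61 -77.19 218.53] yaw -0.1071 F [-0.  -0.5 -0.4] Mz [-0.026  0.074 -0.02 ]
```

View pics/w12.png

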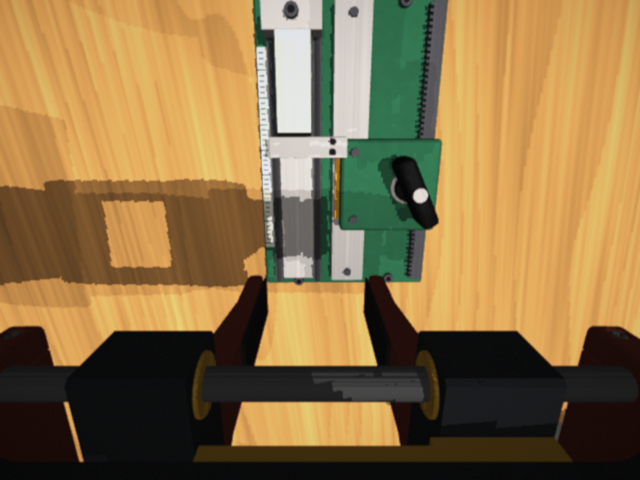

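```bash
python3 -m pendant '[{"dp":[-0.005,0.04,-0.02],"turn":[0,0,0],"claw":0.05},{"dp":[-0.005,0.07,-0.05],"turn":[0,0,0],"claw":0.05},{"dp":[-0.005,0.07,-0.07],"turn":[0,0,0],"claw":0.05},{"dp":[-0.005,0.07,-0.07],"turn":[0,0,0],"claw":0.05},{"dp":[-0.005,0.07,-0.07],"turn":[0,0,0],"claw":0.05}]'
python3 - <<'E'
from h import *
im=snap('wrist','w13.png'); p=im['pixels']
cv2.imwrite('pics/w13c.png',cv2.resize(p[40:260,230:430],None,fx=2.7,fy=2.7,interpolation=cv2.INTER_CUBIC))
E
python3 s.py
```

```text
t: 19.75
ee_pos: [571.6, -7.3, 148.2]
orientation: [2.339, 2.098, -0.0]
ft_force: [-0.0, 0.9, 1.1]
width: 50.0
t 19.8 pos [571.96  -7.48 148.93] yaw -0.109 F [0.  0.4 0.8] Mz [-0.05   0.055 -0.054]
```

View pics/w13c.png

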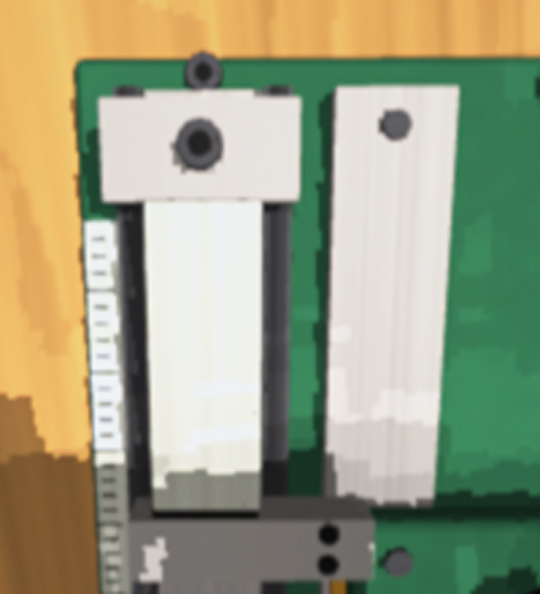

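```bash
python3 -m pendant '[{"dp":[0,0,0.045],"turn":[0,0,0],"claw":0.05},{"dp":[-0.02,0.02,0.09],"turn":[0,0,0],"claw":0.05},{"dp":[-0.05,0.05,0.12],"turn":[0,0,0],"claw":0.05},{"dp":[-0.08,0.09,0.13],"turn":[0,0,0],"claw":0.05},{"dp":[-0.1,0.13,0.13],"turn":[0,0,0],"claw":0.05},{"dp":[-0.12,0.17,0.13],"turn":[0,0,0],"claw":0.05},{"dp":[-0.14,0.21,0.13],"turn":[0,0,0],"claw":0.05},{"dp":[-0.14,0.21,0.13],"turn":[0,0,0],"claw":0.05}]'
python3 - <<'E'
from h import *
p=snap('top','t14.png')['pixels']
snap('scene','s14.png')
E
python3 s.py
```

```text
t: 20.6
ee_pos: [429.7, 206.4, 280.1]
orientation: [2.335, 2.102, 0.006]
ft_force: [0.5, 0.0, -0.2]
width: 50.1
t 20.7 pos [431.28 203.63 279.68] yaw -0.107 F [ 0.2 -0.  -0.3] Mz [-0.079  0.073 -0.005]
```

View pics/t14.png

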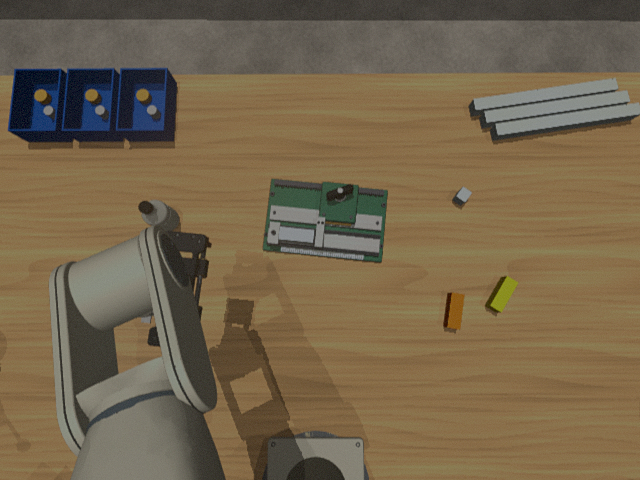

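View pics/s14.png

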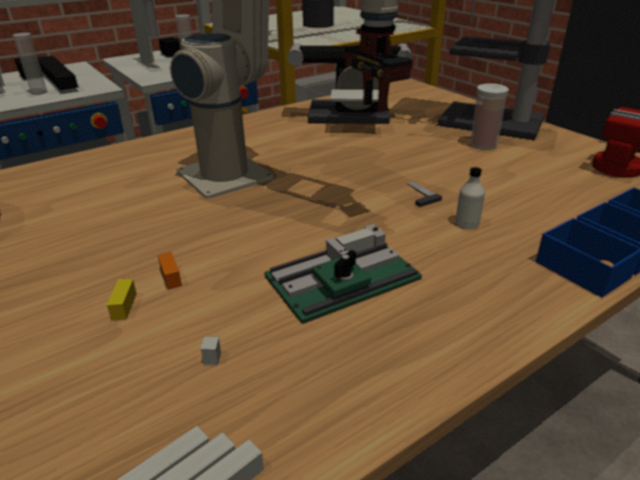

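```bash
python3 - <<'E'
from h import *
a=load('top0.png')['pixels'][216:248,262:280].astype(np.float32).mean(2)
b=load('t14.png')['pixels'][216:248,262:280].astype(np.float32).mean(2)
print(cv2.phaseCorrelate(a,b,cv2.createHanningWindow(a.shape[::-1],cv2.CV_32F)), abs(a-b).mean())
ctrl.close_job()
E
```

```text
((-0.0182813263645194, -0.1931545236095964), 0.9712043044467767) 1.9903022
the job is handed in; nothing more can be done
```

The bar is in the vise trough, pushed home against the end stop by the jaw, and I handed the job in at about 21 s. I moved the jaw only with the wing knob, re-gripping it once partway.

- **Nip:** with the jaw hard on the bar, the knob torque held at about 0.34–0.39 N m. That puts the nip at roughly 10–15 N, which should settle to about the 9 N drag once the knob is let go. I worked this out from torque that jumps by about 0.05 N m between readings, and I did not measure it again after release.
- **Seating:** the last close-up shows no gap at the end stop and the jaw's rubber facing on the bar.
- **End stop:** comparing the first and last overhead pictures, it shifted at most 0.02 pixels along the slide, which is nothing. Across the slide it read 0.19 pixels (about 0.4 mm), which I take as matching noise.
- **Bystanders:** the offcut, bottle and square look unmoved in the scene picture. I did not measure them.
- **Disagreement:** the jaw met the bar about 0.1 rad (1.6 mm) earlier than my picture measurements predicted. That is within the camera calibration error and the sawn-length tolerance.

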